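# Fit and lock a fresh filter cartridge in the desktop air purifier

## Task

Fit the fresh filter cartridge into the desktop air purifier: lower it into the throat on top with its two lugs through the entry gaps, press it down against the sprung seal and twist it clockwise (seen from above) about a quarter turn, until its grip bar stops in line with the green dots and the lugs spring up into their pockets. The catch ring with the gaps was left turned a little anticlockwise of the dark bars, so feel for the gaps and for the stop and use little force, or the lugs will break. Then press the purifier's start button, let go of everything, and leave the other things on the desk where they are.

Things in the scene. Friction and masses are not known exactly. Their poses are not given: they have to be found in the camera images.
- handle (a point): Centre of the grip bar of the loose filter cartridge (0.24 kg, upright), on its axis, 88 mm above its underside. Dark grey bar 56 mm long (this x), 12 thick (y), from 72 to 104 mm above the underside, on a white cap 110 mm across (66 to 72 mm). Grasp it across y, fingertips just above the cap. Bar and lugs lie along x; a half turn changes nothing. z up.
- lug (a point): Centre of one of the cartridge's two green lugs, 44 mm from the axis (+x of the handle frame; the other opposite, under green triangles on the cap). Each is 14 mm wide, reaches 49 mm from the axis and spans 46 to 52 mm above the underside. They stand on a collar 85 mm across (42 to 66 mm up, tapered to 75 mm at 36 mm); below it a pleated filter 73 mm across.
- throat (a point): Axis of the open throat of the air purifier (white round tower, 162 mm across, fixed), level with its top rim, 104 mm above the desk. z up; x joins two dark bars on the rim (the gaps' place when the ring is home); -x points to the control nose. Recess for the cap: 117 mm across, 9 mm deep. Handle point above this point: 30 mm with lugs resting on the ring, 18 or less to turn, 21 locked.
- ring_face (a point): On the throat's axis, level with the top of the grey catch ring, 12 mm below the rim; axes as throat. Hole 88.6 mm across, 6 mm thick, two opposite gaps 17 mm wide. The ring turns stiffly (0.16 N m); taking out the old cartridge left it up to 0.35 rad anticlockwise of its home at the dark bars, angle not reported. Rest the lugs on it with a few newtons and turn until they drop in.
- seal (a point): On the axis, at the top of the sprung seal plate, 61 mm below the rim. The cartridge's underside meets it after the lugs enter the gaps; it pushes back 6 N at first, 11.5 N when the lugs are just clear under the ring, 13 N at the hard bottom, 11.5 mm down. More than 60 N between cartridge and purifier breaks the lugs.
- lock_marks (a point): Same point as throat, axes turned 1.19 rad (68 degrees) clockwise from above: x joins two green dots on the rim; the locked grip bar lies along it. Pressed down, the lugs run 68 degrees clockwise from the gaps under the ring to an end wall, then carry the ring clockwise home to its stop at the dots; let up, the seal lifts them 3 mm into pockets that hold them.
- button_top (a point): Centre of the top of the start button: round, light grey, 20 mm across, on the control nose, 96 mm from the throat's axis and about 102 mm above the desk. It moves straight down.
- start_button (a joint): Travel of the start button in m: 0 up, 0.004 fully pressed; springs back. 2 N starts it, 4 N presses it fully; pressed means beyond 0.0025.
- calculator: Desk calculator, 128x78x14 mm, lying loose on the desk; a bystander. Origin: centre of its underside.
- glue_stick: Yellow glue stick with a red cap, 27 mm across and 94 mm high, standing loose; a bystander. Origin: centre of its underside.
- hole_punch: Red two-hole punch, 98x105x61 mm, standing loose; a bystander. Origin: centre of its underside.
- eraser: Small eraser in a blue sleeve, 20x44x12 mm, lying loose; a bystander. Origin: centre of its underside.

How it is judged:
On the way, in this order (a step that is already met when the one before it is completed fails the run):
1. the cartridge is locked: lugs in the pockets, upright and centred in the throat (z of handle in the frame of throat between 0.019 and 0.023 m and horizontal distance between handle and throat below 0.005 m and angle between handle's own z axis and vertical below 0.07 rad and angle between the x axis of handle and the x axis of lock_marks, either way round below 0.14 rad), for 0.2 s.
2. the start button is pressed (value of joint start_button above 0.0025 m).
At the end, for the whole second after the job is handed in: The cartridge sits locked in the purifier's throat: handle point 19 to 23 mm above the rim, within 5 mm of the axis, tilt under 0.07 rad, grip bar within 0.14 rad of the line of the green dots, at rest; the start button has been pressed (beyond 2.5 mm) after locking and is up again (all of step 1 and linear speed of cartridge below 0.01 m/s and value of joint start_button below 0.001 m); the robot touches nothing.
It fails at once if the cartridge is forced against the purifier with more than 60 N (contact force between cartridge and purifier above 60 N).
It fails at once if a bystander (calculator, glue stick, hole punch, eraser) is moved by more than 20 mm or knocked over (distance of any of calculator, glue_stick, hole_punch, eraser from where it was at the start of the episode above 0.02 m or angle between glue_stick's own z axis and vertical above 0.6 rad).
It also fails if it takes over 69 s, if anything falls off the work surface, if the arm or the gripper's body presses on something with over 40 N, if the wrist force passes 120 N, or if a joint passes its speed limit or range.

## Robot

A 7-joint arm with a two-finger parallel gripper is mounted at the origin on a cart in front of the work surface, level with it; the furniture and walls round the work are solid. World frame = base frame: x ahead of the robot, y to its left, z up, the work surface at z = 0. Lengths are in m, angles in rad, forces in N, time in s.
With the tool pointing down it reaches from about 0.375 to 0.925 m from the base axis. Payload 3.1 kg.
Tool frame: the origin (TCP) lies midway between the tips of the shut fingers; the grasp point (between the pads) lies 19 mm behind it; z points along the fingers, y is the line along which they close (so a half turn about z gives the same grasp; the last joint's range is limited). The gripper opens to 85 mm and grips with 20 to 120 N. Pads are 22 mm wide; open, the fingers measure 114 mm over their backs; the gripper's body (76 mm by 85 mm) begins 54 mm behind the grasp point. The pads swing forward as they close: fully open they stand 13 mm farther back than shut.
Start: joints at [0.663, 0.383, 0.044, 1.598, -0.018, 1.161, -0.05], TCP at [0.471, -0.448, 0.231] pointing down, gripper open.
Joint ranges: [-2.61, 2.61], [-0.41, 2.15], [-1.48, 1.57], [0, 2.5], [-1.57, 4.71], [0.05, 1.97], [-2.85, 2.85]. Speed limits (rad/s): [2.79, 2.79, 3.14, 3.14, 3.14, 3.14, 3.14].

## Interface

Orientations are given as a rotation vector (axis times angle).
In Python, from station import r gives the robot as it stands. Calls block until the motion is done:
- r.move_to(position, orientation): joint-space move of the TCP to a pose.
- r.move_straight(position, rotation=None, rate=0.15, force_limit=None): straight line of the TCP; rotation=None keeps the orientation; rate is the mean speed in m/s. With force_limit (N) it stops when the force on the tool has changed by that much, and returns True; else False.
- r.movej(angles): joint-space move.
- r.move_gripper(opening, grip_force=None): opening from 0.0 (shut) to 1.0 (fully open); grip_force is the grip in N (None keeps the last); returns when the fingers have stopped.
- r.wait(seconds).
- r.ik(position, orientation): joint angles nearest the present ones, or None.
- r.get_obs(): the state.
- r.capture(name): name is "scene" or "top" or "wrist"; returns the picture (480x640x3 uint8, red, green, blue); there is no depth.
- r.get_calibration(name): a dict with "K" (3x3 intrinsics, pixels), "position" and "attitude" of the camera in the world; the wrist camera has in their place "tool_from_camera" (4x4, takes a point from camera to tool coordinates, whose origin is the TCP and whose axes are the flange's). Camera axes: x right, y up, looking along -z (the intrinsics and any distortion apply to the point x, -y, -z); pixel columns grow to the right and rows downward; lengths in m; the calibration is good to about 2 mm. A picture is of the moment at which its call begins: read the wrist's pose just before it. get_calibration takes no time and is no camera call.
A pose or a line that the arm cannot do raises r.IKError and nothing moves.
- r.sign_off(): hands the job in; it is judged then, once.
Trained networks look in the newest picture that a camera, given by its name, has taken for a name from the list of things; names that differ only in an ending like _2 or _b are one class to them, and where a whole thing is asked for, a point or a joint stands for the part that bears it (a point fixed in the world has none). Each returns a list of dicts, best first, with "score" (0 to 1); they miss things now and then, are a little off and sometimes report something else, mostly with a low value. They report only what shows in the picture. A call takes as long as a camera call.
- r.silhouettes(camera, name): "mask" (480x640 bool, what is visible of it) and "position" ([column, row] in pixels, amid what is visible of it).
The state is a dict: "time_s": time; "joint_positions": joint angles; "dq": joint speeds; "tau": joint torques, N m; "eef_pos": TCP position; "tcp_rot": TCP orientation; "contact_force": force on the tool from outside, world axes, zero at the start; "wrist_torque": the same for the moment, N m; "gripper_width": opening from 0.0 (shut) to 1.0 (fully open); "grip_force": force on a finger pad.
Only numpy, scipy, OpenCV 4.12 (cv2) and the standard library are available. Lean on these libraries where they do the work, as an engineer would, in place of code of your own. Each camera call takes 0.05 s, during which the arm holds its last target. There are 200 camera calls.

## Working session

There is one attempt and no reset: what is moved stays moved. The work goes in short steps, each a Python script; the robot and the scene stay as the last script left them, time stands still between calls to the robot, and variables do not carry over. Pictures are saved under pics/ and viewed, at most 10 in all, crops included, and the job is handed in when it is done.

```bash
ls; mkdir -p pics; cat > h.py <<'E'
import numpy as np, cv2
from scipy.spatial.transform import Rotation as R
from station import r
def cam(name, obs=None):
    c=r.get_calibration(name); K=np.array(c["K"])
    if "tool_from_camera" in c:
        o=obs or r.get_obs(); T=np.eye(4); T[:3,:3]=R.from_rotvec(o["tcp_rot"]).as_matrix(); T[:3,3]=o["eef_pos"]
        M=T@np.array(c["tool_from_camera"]); return K,M[:3,:3],M[:3,3],c
    a=np.array(c["attitude"],float)
    Rm=a if a.shape==(3,3) else (R.from_rotvec(a).as_matrix() if a.size==3 else R.from_quat(a).as_matrix())
    return K,Rm,np.array(c["position"]),c
def ray(cm,px,z):
    K,Rm,p,c=cm; d=c.get("distortion"); 
    u=cv2.undistortPoints(np.array([[px]],float),K,np.array(d,float) if d is not None else None)[0,0]
    v=Rm@np.array([u[0],-u[1],-1]); return p+v*(z-p[2])/v[2]
def proj(cm,P):
    K,Rm,p,c=cm; q=Rm.T@(np.array(P)-p); d=c.get("distortion")
    return cv2.projectPoints(np.array([[q[0],-q[1],-q[2]]]),np.zeros(3),np.zeros(3),K,np.array(d,float) if d is not None else None)[0].ravel()
def save(name,fn):
    im=r.capture(name); cv2.imwrite("pics/"+fn,im[:,:,::-1]); return im
E
python3 - <<'E'
from h import *
for n in("scene","top","wrist"): print(n,r.get_calibration(n))
ims=[save(n,n+"0.png") for n in("scene","top")]
for n in("scene","top"):
  for t in("handle","throat","button_top","lug","calculator","glue_stick","hole_punch","eraser","ring_face"):
    try: print(n,t,[(round(d["score"],2),np.round(d["position"]),d["mask"].sum()) for d in r.silhouettes(n,t)[:2]])
    except Exception as e: print(n,t,repr(e)[:80])
print(r.get_obs())
E
```

```text
pics
scene {'K': array([[606.44632821,   0.        , 326.96689686],
       [  0.        , 606.44632821, 249.43575518],
       [  0.        ,   0.        ,   1.        ]]), 'position': array([ 1.14503659, -0.6720048 ,  1.0728774 ]), 'attitude': array([0.68304448, 0.24809779, 0.63781401])}
top {'K': array([[614.70502832,   0.        , 316.79296718],
       [  0.        , 614.70502832, 244.08058697],
       [  0.        ,   0.        ,   1.        ]]), 'position': array([ 0.38182125, -0.00753243,  1.19782374]), 'attitude': array([ 0.16417981, -0.12718894, -1.59729849])}
wrist {'K': array([[382.83937988,   0.        , 314.71398835],
       [  0.        , 382.83937988, 235.26859585],
       [  0.        ,   0.        ,   1.        ]]), 'tool_from_camera': array([[-3.53174460e-05,  9.45314118e-01,  3.26161336e-01,
         8.30943260e-02],
       [ 9.99999909e-01,  1.71691729e-04, -3.89332389e-04,
        -8.33274033e-04],
       [-4.24040607e-04,  3.26161293e-01, -9.45314038e-01,
        -1.41978291e-01],
       [ 0.00000000e+00,  0.00000000e+00,  0.00000000e+00,
         1.00000000e+00]]
[... 1160 characters left out ...]
me_s': 1.0, 'joint_positions': array([ 0.66319113,  0.38287238,  0.04391303,  1.59787651, -0.01788316,
        1.16116539, -0.04987929]), 'dq': array([-0.00040768, -0.00125232,  0.00016389, -0.00088011, -0.00068379,
        0.00156798, -0.00010785]), 'tau': array([-7.22020141e-04, -4.33450842e+01,  1.02286220e+00, -2.49928361e+01,
        1.04915854e-02,  1.89185383e-03,  1.88252511e-05]), 'eef_pos': array([ 0.47072708, -0.44827744,  0.23129818]), 'tcp_rot': array([2.88747050e+00, 1.23762976e+00, 5.34835910e-05]), 'contact_force': array([-0.80136929, -0.26834432,  0.83946425]), 'wrist_torque': array([0.03257819, 0.04067754, 0.02935759]), 'grip_force': 0.0, 'gripper_width': 1.003597332788919}
```

```bash
python3 - <<'E'
from h import *
im=cv2.imread("pics/top0.png"); cv2.imwrite("pics/topc.png",cv2.resize(im[120:360,120:440],(800,600),interpolation=cv2.INTER_CUBIC))
ct,cs=cam("top"),cam("scene")
print("handle",ray(ct,(333,250),.07),ray(cs,(316,258),.05))
print("throat",ray(ct,(192,271),.09), ray(cs,(375,181),.06))
print("button",ray(ct,(201,320),.102),ray(cs,(340,156),.102))
E
```

```text
handle [ 0.58077047 -0.01395186  0.07      ] [ 0.58316974 -0.01855934  0.05      ]
throat [0.54697161 0.24512178 0.09      ] [0.54727448 0.2548921  0.06      ]
button [0.4564802  0.22553509 0.102     ] [0.45258544 0.23711024 0.102     ]
```

View pics/topc.png

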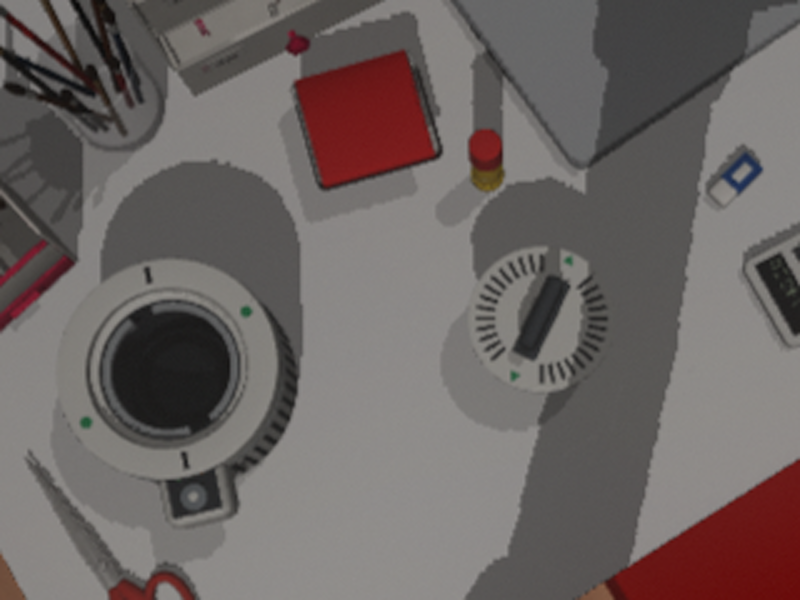

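View pics/scene0.png

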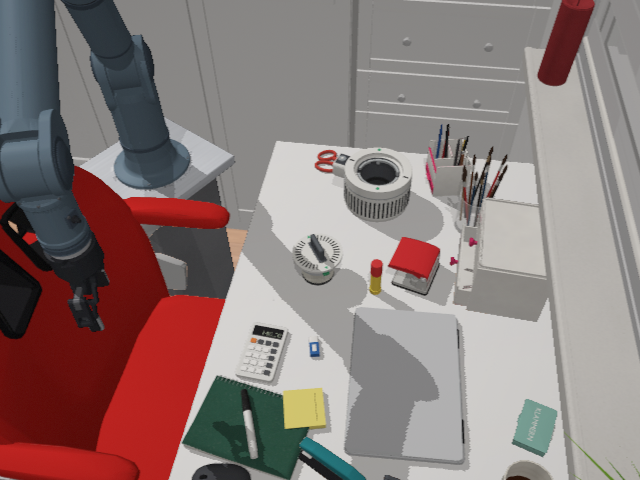

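The top view crop shows the purifier's dark bars at about (148,275) and (185,460), green dots at (246,312) and (86,422), the nose button at (193,495), and the cartridge bar running from (555,280) to (525,355). The scene view shows the path from the robot to both is clear.

```bash
cat >> h.py <<'E'
def down(psi): return (R.from_euler('z',psi)*R.from_euler('x',np.pi)).as_rotvec()
E
python3 - <<'E'
from h import *
ct=cam("top"); f=lambda x,y,z: ray(ct,(120+(x+.5)/2.5-.5,120+(y+.5)/2.5-.5),z)
B=[f(148,275,.104),f(185,460,.104)]; D=[f(246,312,.104),f(86,422,.104)]; H=[f(555,280,.104),f(525,355,.104)]
ang=lambda P:np.arctan2(*(P[0]-P[1])[1::-1])
for n,P in(("bars",B),("dots",D),("bar",H)): print(n,(P[0]+P[1])/2,ang(P),np.linalg.norm(P[0]-P[1]))
print("button",f(193,495,.102))
T=(B[0]+B[1])/2; C=(H[0]+H[1])/2; pt=ang(B); pc=ang(H)
for k in(0,np.pi,-np.pi):
  for n,p,z,a in(("grasp",C,.076,pc),("entry",T,.15,pt+.35),("lock",T,.1,pt-1.25),("view",T,.25,pt)):
    q=r.ik([p[0],p[1],z],down(a+k)); print(round(k,1),n,None if q is None else np.round(q,2))
q=None
for a in np.arange(-3,3.1,.5):
  q=r.ik([.556,.245,.24],down(a)); print(round(a,1), None if q is None else np.round(q,2))
E
```

```text
bars [0.55386392 0.25251932 0.104     ] 0.2045825833611259 0.13914028230860212
dots [0.55365842 0.25241853 0.104     ] -0.9853419707192342 0.13867971835448756
bar [ 0.5807787  -0.01889127  0.104     ] -0.4094311529654632 0.05925500148562907
button [0.4607877  0.23290522 0.102     ]
0 grasp [-0.05  0.44  0.01  1.88 -0.01  0.82 -2.01]
0 entry [-0.16  0.42 -0.42  1.75  0.2   1.01 -1.66]
0 lock [-1.4   1.01  1.37  1.84 -1.05  1.26 -2.32]
0 view [-0.14  0.32 -0.43  1.66  0.14  1.19 -1.97]
3.1 grasp [ 0.32  0.48 -0.43  1.86  0.26  0.85  0.92]
3.1 entry [ 0.06  0.49 -0.7   1.74  0.35  1.04  1.36]
3.1 lock [-0.03  0.52 -0.58  1.78  0.34  0.94 -0.23]
3.1 view [ 0.04  0.36 -0.66  1.65  0.24  1.2   1.1 ]
-3.1 grasp [ 0.32  0.48 -0.43  1.86  0.26  0.85  0.92]
-3.1 entry [ 0.06  0.49 -0.7   1.74  0.35  1.04  1.36]
-3.1 lock [-0.03  0.52 -0.58  1.78  0.34  0.94 -0.23]
-3.1 view [ 0.04  0.36 -0.66  1.65  0.24  1.2   1.1 ]
-3.0 [ 0.04  0.37 -0.65  1.67  0.24  1.18  1.05]
-2.5 [ 0.11  0.39 -0.73  1.67  0.28  1.19  1.52]
-2.0 [ 0.42  0.61 -1.24  1.65  0.6   1.32  1.79]
-1.5 [ 0.42  0.61 -1.24  1.65  0.6   1.32  2.29]
-1.0 [-1.43  0.7   1.38  1.73 -0.71  1.32 -2.47]
-0.5 [-0.21  0.32 -0.33  1.68  0.11  1.16 -2.64]
0.0 [-0.16  0.33 -0.4   1.68  0.14  1.17 -2.16]
0.5 [-0.12  0.33 -0.44  1.68  0.15  1.17 -1.67]
1.0 [-0.08  0.34 -0.5   1.67  0.17  1.17 -1.19]
1.5 [-0.04  0.35 -0.54  1.67  0.19  1.17 -0.7 ]
2.0 [-0.01  0.36 -0.58  1.67  0.21  1.18 -0.21]
2.5 [ 0.02  0.36 -0.62  1.67  0.23  1.18  0.27]
3.0 [ 0.05  0.37 -0.66  1.67  0.24  1.19  0.76]
```

```bash
python3 - <<'E'
from h import *
import json
np.set_printoptions(precision=4,suppress=True)
r.move_to([.554,.2525,.27],down(.2+np.pi)); r.wait(.2)
o=r.get_obs(); print(o["time_s"],o["eef_pos"]); im=save("wrist","w_throat.png")
o2={k:o[k].tolist() for k in("eef_pos","tcp_rot")}
r.move_to([.581,-.019,.25],down(-.41+np.pi)); r.wait(.2)
p=r.get_obs(); im=save("wrist","w_cart.png"); print(p["time_s"])
json.dump([o2,{k:p[k].tolist() for k in("eef_pos","tcp_rot")}],open("poses.json","w"))
E
```

```text
3.7083 [0.5544 0.2516 0.2699]
5.0167
```

View pics/w_throat.png

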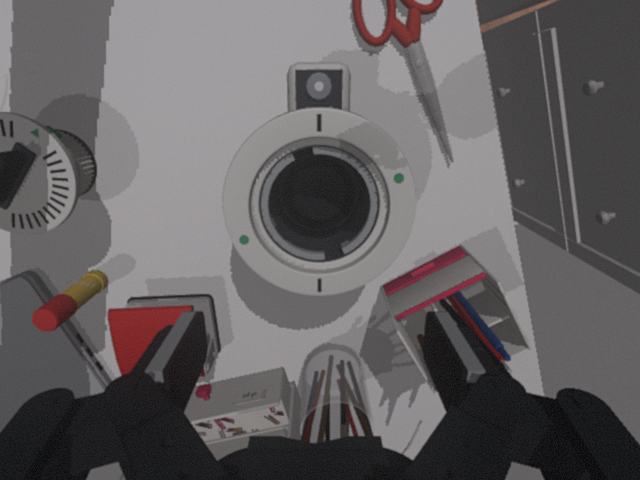

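View pics/w_cart.png

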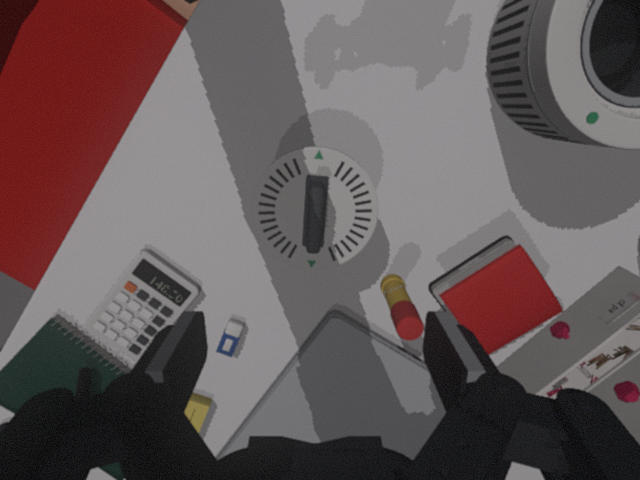

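Throat view: dark bars at (319.5,122) and (320,285), dots at (399,178) and (244,240), button at (319,86), and the ring's dark gaps at about (297,157) and (338,250). Cartridge view: green triangles at (319,155) and (311,264), with the bar between them near (315,212).

```bash
python3 - <<'E'
from h import *
import json
np.set_printoptions(precision=4,suppress=True)
o,p=json.load(open("poses.json")); co,cp=cam("wrist",o),cam("wrist",p)
ang=lambda P:np.arctan2(*(P[0]-P[1])[1::-1])
def pr(n,c,a,b,z):
    P=[ray(c,a,z),ray(c,b,z)]; print(n,(P[0]+P[1])/2,np.round([ang(P),ang(P)+np.pi,np.linalg.norm(P[0]-P[1])],4))
pr("bars",co,(320,285),(319.5,122),.104); pr("dots",co,(244,240),(399,178),.104)
pr("gaps",co,(338,250),(297,157),.092); print("button",ray(co,(319,86),.102))
pr("tri",cp,(319,155),(311,264),.072)
# refine: dark bars/green dots/triangles/grip bar by colour
for fn,c in(("w_throat",co),("w_cart",cp)):
    im=cv2.imread(f"pics/{fn}.png").astype(int); b,g,rr=im[...,0],im[...,1],im[...,2]
    m=((g-rr>25)&(g-b>10)).astype(np.uint8); n,l,s,ce=cv2.connectedComponentsWithStats(m)
    print(fn,[(s[i,4],ce[i].round(1)) for i in range(1,n) if 6<s[i,4]<200])
im=cv2.imread("pics/w_throat.png"); cv2.imwrite("pics/tc.png",cv2.resize(im[110:295,220:420],(800,592)[:2] and (640,592),interpolation=cv2.INTER_CUBIC))
g=cv2.convertScaleAbs(cv2.cvtColor(im,6)[135:270,250:385],alpha=2.2)
cv2.imwrite("pics/tc.png",cv2.resize(g,(540,540),interpolation=cv2.INTER_CUBIC))
E
```

```text
bars [0.552  0.2546 0.104 ] [0.2057 3.3473 0.1394]
dots [0.5525 0.2544 0.104 ] [-0.9795  2.1621  0.1392]
gaps [0.552  0.2535 0.092 ] [0.6054 3.747  0.0896]
button [0.4584 0.2348 0.102 ]
tri [ 0.5848 -0.0182  0.072 ] [2.6657 5.8072 0.098 ]
w_throat [(np.int32(17), array([ 35.1, 132.6])), (np.int32(67), array([398.5, 177.9])), (np.int32(57), array([243.6, 239.5]))]
w_cart [(np.int32(98), array([592. , 117.5])), (np.int32(30), array([318.4, 155.4])), (np.int32(12), array([311.1, 262.4]))]
```

View pics/tc.png

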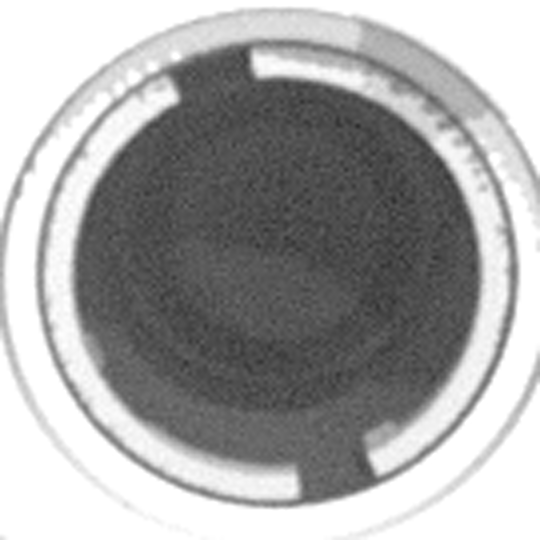

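The enhanced crop shows the ring's gaps clearly: the upper one between (172,72) and (250,52), the lower one between (300,485) and (370,465).

```bash
python3 - <<'E'
from h import *
import json
np.set_printoptions(precision=4,suppress=True)
o,p=json.load(open("poses.json")); co,cp=cam("wrist",o),cam("wrist",p)
f=lambda x,y: ray(co,(250+(x+.5)/4-.5,135+(y+.5)/4-.5),.092)
c=np.array([.5522,.2545])
for q in((178,98),(250,78),(172,72),(250,52),(300,470),(367,450),(300,495),(370,472)):
    d=f(*q)[:2]-c; print(q,np.hypot(*d).round(4),np.round(np.arctan2(d[1],d[0])%np.pi,3))
P=[ray(cp,(318.4,155.4),.072),ray(cp,(311.1,263),.072)]; print((P[0]+P[1])/2,np.arctan2(*(P[0]-P[1])[1::-1])-np.pi)
# grasp approach
C=(P[0]+P[1])/2; psi=np.arctan2(*(P[0]-P[1])[1::-1])
r.move_straight([C[0],C[1],.15],down(psi),rate=.15); r.wait(.1)
print(r.move_straight([C[0],C[1],.0775],rate=.12,force_limit=6),r.get_obs()["eef_pos"])
r.move_gripper(0.0,grip_force=60); o=r.get_obs(); print(o["gripper_width"]*85,o["grip_force"],o["contact_force"],o["wrist_torque"],o["time_s"])
r.move_straight([C[0],C[1],.30],rate=.2)
o=r.get_obs(); print(o["gripper_width"]*85,o["grip_force"],o["contact_force"],o["time_s"])
save("scene","lift.png")
E
```

```text
(178, 98) 0.0451 0.685
(250, 78) 0.0444 0.338
(172, 72) 0.0503 0.656
(250, 52) 0.0496 0.323
(300, 470) 0.0431 0.312
(367, 450) 0.0428 0.679
(300, 495) 0.0491 0.299
(370, 472) 0.0479 0.642
[ 0.5844 -0.0182  0.072 ] -0.47082844232062815
False [ 0.5851 -0.0181  0.0781]
10.76457898890946 63.32300662994385 [-1.2002 -0.4815 -0.1888] [ 0.0019 -0.0401 -0.0025] 7.4
10.793444079402667 62.81377673149109 [-0.3416 -0.4219 -2.8813] 8.6667
```

```bash
python3 - <<'E'
from h import *
np.set_printoptions(precision=4,suppress=True)
o=r.get_obs(); cm=cam("wrist",o); im=save("wrist","held.png").astype(int)
rr,g,b=im[...,0],im[...,1],im[...,2]
m=((g-rr>20)&(g-b>8)).astype(np.uint8); n,l,s,ce=cv2.connectedComponentsWithStats(m)
z=o["eef_pos"][2]-.0061; Rt=R.from_rotvec(o["tcp_rot"]).as_matrix()
for i in range(1,n):
    if s[i,4]>15: print(s[i],ce[i].round(1),Rt.T@(ray(cm,ce[i],z)-o["eef_pos"]))
for P in([.049,0,.0061],[-.049,0,.0061]): print(proj(cm,Rt@P+o["eef_pos"]))
a=cv2.imread("pics/held.png"); l=cv2.imread("pics/lift.png"); cv2.imwrite("pics/both.png",np.hstack([a[60:460,120:520],cv2.resize(l[150:350,200:400],(400,400))]))
E
```

```text
[548  92  10  10  82] [552.5  96.3] [0.0876 0.0858 0.0063]
[306 191  19  17 172] [314.8 201.7] [ 0.0482 -0.0008  0.0063]
[316.7342 199.7607]
[316.3898 398.8635]
```

View pics/both.png

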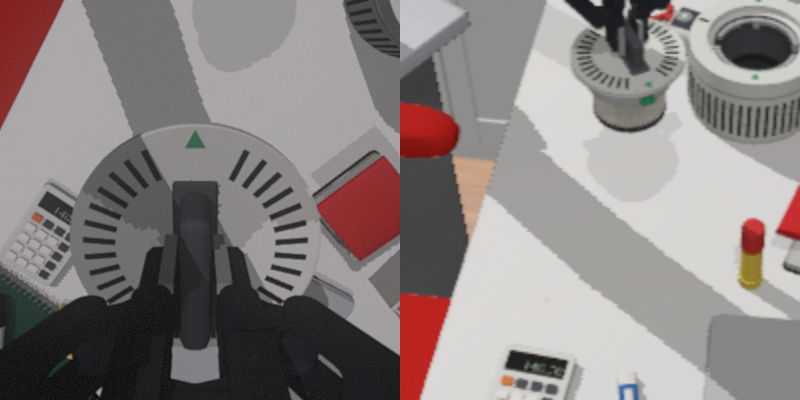

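The wrist half shows the bar gripped square and the near triangle at (314.8,201.7) in the full picture. The scene half shows the cartridge hanging upright.

```bash
cat >> h.py <<'E'
np.set_printoptions(precision=4,suppress=True)
def st(tag=""):
    o=r.get_obs(); m=R.from_rotvec(o["tcp_rot"]).as_matrix()
    print(tag,o["time_s"],"p",o["eef_pos"],"yaw",round(float(np.arctan2(m[1,0],m[0,0])%np.pi),3),"F",o["contact_force"].round(1),"M",o["wrist_torque"].round(2),"g",round(o["gripper_width"]*85,1)); return o
E
python3 - <<'E'
from h import *
x,y=.5517,.2546; rot=down(.49+np.pi)
r.move_to([x,y,.24],rot); r.wait(.2); st("above")
print(r.move_straight([x,y,.139],rate=.12,force_limit=5)); r.wait(.2); st("139")
c=r.move_straight([x,y,.128],rate=.03,force_limit=4); st(f"128 {c}")
if not c:
    c=r.move_straight([x,y,.121],rate=.02,force_limit=4); st(f"121 {c}")
E
```

```text
above 10.05 p [0.5532 0.252  0.2402] yaw 0.485 F [-0.3 -0.4 -2. ] M [-0.03  0.05  0.03] g 10.6
False
139 11.2417 p [0.5524 0.255  0.1401] yaw 0.49 F [-0.7 -0.4 -2.6] M [-0.05  0.   -0.07] g 10.7
128 False 11.7583 p [0.5515 0.2545 0.1276] yaw 0.49 F [-1.2 -0.9 -2.6] M [ 0.    0.01 -0.01] g 10.8
121 False 12.2583 p [0.5516 0.2546 0.1209] yaw 0.49 F [ 0.2  0.5 -1.7] M [ 0.02 -0.04  0.03] g 11.1
```

```bash
python3 - <<'E'
from h import *
x,y=.5517,.2546
for z in(.1185,.1155,.1125,.1108):
    c=r.move_straight([x,y,z],rate=.015,force_limit=14); st(f"{z} {c}")
    if c: break
E
```

```text
0.1185 False 12.575 p [0.5517 0.2547 0.1193] yaw 0.49 F [-1.8 -1.   4.8] M [-0.39  0.51  0.01] g 10.8
0.1155 False 12.925 p [0.5518 0.2547 0.1162] yaw 0.49 F [-2.1 -1.5  6.4] M [-0.48  0.56  0.03] g 10.9
0.1125 False 13.275 p [0.5518 0.2548 0.1136] yaw 0.49 F [-2.8 -1.9  7.1] M [-0.49  0.74  0.04] g 10.9
0.1108 False 13.5417 p [0.5518 0.2548 0.1121] yaw 0.49 F [-3.6 -1.4  8.2] M [-0.53  0.74 -0.07] g 10.7
```

```bash
python3 - <<'E'
from h import *
x,y=.5516,.2545
c=r.move_straight([x,y,.1084],rate=.015,force_limit=12); st(f"press {c}")
for a in(.39,.29,.19):
    c=r.move_straight([x,y,.1084],down(a+np.pi),rate=.05,force_limit=15); o=st(f"{a} {c}")
    if c or abs(o["wrist_torque"][2])>.4: break
E
```

```text
press False 13.85 p [0.5519 0.2548 0.11  ] yaw 0.49 F [-3.6 -1.8  9.3] M [-0.57  0.9   0.05] g 10.7
0.39 False 14.1 p [0.5528 0.2554 0.1105] yaw 0.389 F [-2.8 -0.8  9.4] M [-0.42  0.64 -0.21] g 10.7
0.29 False 14.35 p [0.5533 0.2557 0.1108] yaw 0.289 F [-0.8 -0.8  9.4] M [-0.33  0.48 -0.19] g 11.2
0.19 False 14.6 p [0.5538 0.2558 0.1109] yaw 0.189 F [-0.9 -1.   9.8] M [-0.3   0.41 -0.21] g 10.8
```

```bash
python3 - <<'E'
from h import *
x,y=.5516,.2545
for a in(.14,.09,.02,-.08,-.18):
    c=r.move_straight([x,y,.1078],down(a+np.pi),rate=.05,force_limit=15); o=st(f"{a} {c}")
    if c or o["wrist_torque"][2]<-.45: break
E
```

```text
0.14 False 14.85 p [0.5539 0.2558 0.1104] yaw 0.14 F [-0.6 -1.   8.5] M [-0.29  0.36  0.03] g 10.7
0.09 False 15.1 p [0.554  0.2558 0.1105] yaw 0.09 F [-1.  -1.   8.7] M [-0.26  0.38 -0.05] g 10.9
0.02 False 15.35 p [0.5539 0.2557 0.1104] yaw 0.019 F [-1.4 -0.5  9.8] M [-0.36  0.36 -0.12] g 10.8
-0.08 False 15.6 p [0.554  0.2557 0.1105] yaw 3.06 F [-0.9 -0.3  9.4] M [-0.28  0.4  -0.21] g 10.9
-0.18 False 15.85 p [0.554  0.2558 0.1105] yaw 2.961 F [-1.  -0.5  9.8] M [-0.28  0.37 -0.18] g 10.7
```

```bash
python3 - <<'E'
from h import *
x,y=.5516,.2545
for a in list(np.arange(-.3,-.66,-.12))+list(np.arange(-.72,-1.05,-.04)):
    c=r.move_straight([x,y,.1078],down(a+np.pi),rate=.05,force_limit=15); o=st(f"{a:.2f} {c}")
    if c or o["wrist_torque"][2]<-.6: break
E
```

```text
-0.30 False 16.1167 p [0.5542 0.2559 0.1106] yaw 2.841 F [-0.  -0.2  9.8] M [-0.32  0.38 -0.18] g 10.9
-0.42 False 16.3833 p [0.5541 0.2558 0.1106] yaw 2.721 F [-1.  -1.   9.7] M [-0.25  0.43 -0.14] g 10.8
-0.54 False 16.65 p [0.5541 0.2558 0.1106] yaw 2.601 F [-0.7 -0.7  9.1] M [-0.3   0.37 -0.16] g 11.0
-0.66 False 16.9167 p [0.5542 0.2558 0.1106] yaw 2.481 F [-0.3 -0.4  9.8] M [-0.29  0.36 -0.11] g 11.0
-0.72 False 17.1667 p [0.5541 0.2555 0.1105] yaw 2.422 F [-0.1 -0.9  8.7] M [-0.34  0.37  0.06] g 10.7
-0.76 False 17.4167 p [0.5538 0.2553 0.1105] yaw 2.382 F [-1.7 -0.8 10.4] M [-0.45  0.58  0.14] g 10.9
-0.80 False 17.6667 p [0.5536 0.2551 0.1104] yaw 2.342 F [-1.4 -1.  10.8] M [-0.47  0.65  0.14] g 10.7
-0.84 False 17.9167 p [0.5534 0.2551 0.1104] yaw 2.302 F [-2.4 -3.2 10.9] M [-0.53  0.68  0.19] g 10.8
-0.88 False 18.1667 p [0.5533 0.255  0.1104] yaw 2.262 F [-1.5 -1.7 10.8] M [-0.51  0.7   0.16] g 10.7
-0.92 False 18.4167 p [0.5533 0.255  0.1104] yaw 2.222 F [-2.2 -2.3  9.9] M [-0.49  0.73  0.18] g 10.8
-0.96 False 18.6667 p [0.5533 0.255  0.1104] yaw 2.182 F [-3.1 -2.1 10.7] M [-0.55  0.72  0.14] g 11.0
-1.00 False 18.9167 p [0.5533 0.255  0.1104] yaw 2.142 F [-2.1 -1.7 11.1] M [-0.48  0.72  0.13] g 10.7
-1.04 False 19.1667 p [0.5533 0.255  0.1104] yaw 2.105 F [-2.  -2.6 10.5] M [-0.56  0.72  0.69] g 10.8
```

```bash
python3 - <<'E'
from h import *
x,y=.5516,.2545
r.move_straight([x,y,.1078],down(-1.025+np.pi),rate=.05); st("ease")
for z in(.110,.112,.1135):
    c=r.move_straight([x,y,z],rate=.02,force_limit=15); st(z)
r.wait(.3); st("up")
r.move_straight([x,y,.1135],down(-.95+np.pi),rate=.02,force_limit=12); st("wiggle ccw")
r.move_straight([x,y,.1135],down(-1.0+np.pi),rate=.02,force_limit=12); st("back")
E
```

```text
ease 19.4167 p [0.5533 0.255  0.1104] yaw 2.118 F [-2.9 -1.5 11.2] M [-0.46  0.69  0.28] g 10.7
0.11 19.675 p [0.5532 0.255  0.1119] yaw 2.118 F [-2.  -2.   7.2] M [-0.39  0.47  0.29] g 10.6
0.112 19.925 p [0.5531 0.255  0.1134] yaw 2.118 F [-0.4 -2.6  6.1] M [-0.35  0.25  0.25] g 11.2
0.1135 20.175 p [0.553  0.255  0.1145] yaw 2.117 F [ 0.8 -1.1  4.8] M [-0.18 -0.18  0.29] g 11.2
up 20.475 p [0.5531 0.255  0.1145] yaw 2.117 F [ 1.5 -1.5  6.1] M [-0.16 -0.13  0.34] g 10.9
wiggle ccw 20.725 p [0.5528 0.2552 0.1146] yaw 2.191 F [0.8 0.  5.8] M [-0.18  0.05  0.12] g 10.7
back 20.975 p [0.5528 0.2552 0.1146] yaw 2.14 F [0.1 0.3 6.5] M [-0.15  0.01 -0.06] g 10.5
```

```bash
python3 - <<'E'
from h import *
x,y=.5525,.2552
c=r.move_straight([x,y,.1180],down(-1.0+np.pi),rate=.01,force_limit=14); st(f"pull {c}")
r.wait(.2); o=st("hold")
if o["eef_pos"][2]<.1185 and o["contact_force"][2]<0:
    r.move_straight([x,y,.1155],rate=.02); st()
E
```

```text
pull True 21.3167 p [0.5528 0.2552 0.1147] yaw 2.141 F [0.8 0.5 1.7] M [ 0.11 -0.02 -0.06] g 10.9
hold 21.5167 p [0.5528 0.2551 0.1147] yaw 2.141 F [-0.4  1.1  1.9] M [ 0.06 -0.05 -0.09] g 10.5
```

```bash
python3 - <<'E'
from h import *
r.move_gripper(1.0); st("open")
r.move_straight([.5525,.2552,.19],rate=.15); r.move_to([.5525,.2552,.26],down(.2+np.pi)); r.wait(.15)
o=st("view"); cm=cam("wrist",o); im=save("wrist","locked.png").astype(int)
rr,g,b=im[...,0],im[...,1],im[...,2]
m=((g-rr>25)&(g-b>10)).astype(np.uint8); n,l,s,ce=cv2.connectedComponentsWithStats(m)
for i in range(1,n):
    if s[i,4]>15: print(s[i,4],ce[i].round(1),ray(cm,ce[i],.109))
print("btn",ray(cm,(0,0),.1)[:0],[ (d["score"],d["position"],ray(cm,d["position"],.102)) for d in r.silhouettes("wrist","button_top")[:2]])
r.move_gripper(0.0,grip_force=20)
E
```

```text
open 22.225 p [0.5534 0.255  0.1152] yaw 2.141 F [-0.1  0.3 -0. ] M [ 0.04  0.06 -0.01] g 85.1
view 24.1 p [0.5521 0.255  0.2592] yaw 0.2 F [ 0.1  0.2 -0.3] M [ 0.01 -0.02  0.04] g 84.7
70 [396.4 182.8] [0.5126 0.3111 0.109 ]
33 [371.3 195.5] [0.5261 0.2946 0.109 ]
30 [258.6 237.4] [0.5778 0.2137 0.109 ]
59 [236.9 245.6] [0.5883 0.1975 0.109 ]
btn [] [(0.92, [313.8, 91.0], array([0.4601, 0.2356, 0.102 ]))]
```

View pics/locked.png

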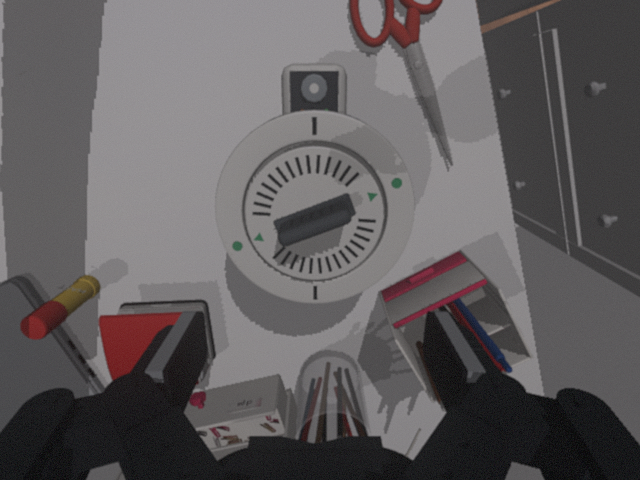

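The picture shows the cartridge seated: the triangles at (371,196) and (259,237) line up with the dots at (396,183) and (237,246), about 0.02 rad off. The button is at (314,89).

```bash
python3 - <<'E'
from h import *
x,y=.4592,.2356
r.move_to([x,y,.16],down(.2+np.pi)); r.wait(.15); st("above")
r.move_straight([x,y,.108],rate=.1,force_limit=5)
c=r.move_straight([x,y,.093],rate=.02,force_limit=9); st(f"press {c}"); r.wait(.2); st("hold")
r.move_straight([x,y,.2],rate=.12); r.wait(.3); o=st("clear")
cm=cam("wrist",o)
E
```

```text
above 25.725 p [0.4621 0.2368 0.1621] yaw 0.199 F [0.  0.8 0.4] M [-0.    0.    0.01] g -0.1
press True 26.975 p [0.4597 0.2358 0.0976] yaw 0.2 F [-1.  -0.3  5.4] M [-0.19  0.3  -0.01] g 0.2
hold 27.175 p [0.4597 0.2358 0.0976] yaw 0.2 F [-1.8 -0.5  6.3] M [-0.14  0.17  0.03] g 0.2
clear 28.4833 p [0.4589 0.2355 0.1994] yaw 0.2 F [-0.1 -0.1  0. ] M [-0.02  0.02 -0.02] g -0.0
```

```bash
python3 -c "
from station import r
print(r.sign_off())"
```

```text
the job is handed in; nothing more can be done
None
```

The filter cartridge is locked in the purifier with its bar about 0.02 rad off the line of the green dots. I pressed the start button with about 6 N, the arm is clear of everything, and the job was handed in after about 28.5 s of robot time (the hand-in gave no verdict).

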